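# Dock a battery pack and set the row of charging switches

### The job

Take the loose battery pack out of the wooden holder, stand it on the bare chest top and let go so as to take hold of it the other way, and put it fully home, upright, in the open bay of the charging dock. Then set the dock's row of slide switches: fully on (pushed towards the bays) for the three modules that hold a pack, fully off (towards the robot) for the blank module without a bay. Leave the tumblers, the sugar bowl and the flask standing where they are.

Things in the scene. Friction and masses are not known exactly. Their poses are not given: they have to be found in the camera images.
- pack: the loose battery pack: a grey upright block 54 mm (its x) by 36 mm (its y) by 100 mm high, about 0.3 kg; origin at the centre of its underside, z up. It can stand on the chest top, which is always bare around x 0.42, y -0.10 between holder and dock; it looks the same turned by half a turn
- holder: a fixed wooden holder in which the pack stands at the start, pack x along holder x: floor 12 mm high, 80 mm by 70 mm, with an upright wall 10 mm thick at each x end, 60 mm apart inside and 112 mm high (as high as the top of the pack), so that the pack's 54 mm ends are covered; open at the two y sides and on top. Origin at the centre of its underside
- dock: the charging dock's fixed base plate, 200 by 236 mm, 6 mm thick, under four white modules with black switch knobs, each 55 mm wide, side by side along y at 56 mm pitch in an order that varies. Each has a switch deck 50 mm above the module's underside, from 150 to 34 mm in front (-x) of the row of bays. x points from the switches to the bays. Origin: centre of the row of bays, at chest-top height
- module_a: dock module whose bay already holds a fixed pack, its top 112 mm above the module's origin. Origin: centre of its bay's footprint, at the module's underside, 6 mm above the chest top; x points from switch to bay (away from the robot), z up.
- module_b: the other dock module whose bay already holds a fixed pack, its top 112 mm above the module's origin. Origin: centre of its bay's footprint, at the module's underside, 6 mm above the chest top; x points from switch to bay (away from the robot), z up.
- module_open: dock module with the empty bay: a well 43 mm wide (y), 66 mm long (x -34 to +32 mm), floor 12 mm above the origin, between side cheeks 95 mm higher than the floor: a docked pack is covered at its sides but free in front above the 50 mm deck and behind above an 18 mm lip. Origin: centre of its bay's footprint, at the module's underside, 6 mm above the chest top; x points from switch to bay (away from the robot), z up.
- module_blank: the blank dock module: no bay and no cheeks, only the flat deck running through to x = +38 mm. Origin: centre of its bay's footprint, at the module's underside, 6 mm above the chest top; x points from switch to bay (away from the robot), z up.
- bay_floor (a point): the middle of the open bay's floor (18 mm above the chest top); the pack is fully home when the middle of its underside is here, its x (54 mm side) along the module's x; free play 6 mm in x and 3.5 mm in y either way from the middle
- switch_a (a joint): the first full module's slide switch, in m: 0 = off (knob at the end near the robot), 0.030 = on (knob at the end next to the bays); it slides stiffly (about 2 N) along the module's x and stays where it is left
- knob_a (a point): the centre of the top face of the first full module's switch knob; the knob is 18 mm long (along the dock's x), 20 mm wide and stands 30 mm above its deck; it rides along with the knob. At joint value 0 it lies 115 mm, at 0.030 it lies 85 mm, in front (module -x) of the module's origin
- switch_b (a joint): the second full module's slide switch, in m: 0 = off (knob at the end near the robot), 0.030 = on (knob at the end next to the bays); it slides stiffly (about 2 N) along the module's x and stays where it is left
- knob_b (a point): the centre of the top face of the second full module's switch knob; the knob is 18 mm long (along the dock's x), 20 mm wide and stands 30 mm above its deck; it rides along with the knob. At joint value 0 it lies 115 mm, at 0.030 it lies 85 mm, in front (module -x) of the module's origin
- switch_open (a joint): the open module's slide switch, in m: 0 = off (knob at the end near the robot), 0.030 = on (knob at the end next to the bays); it slides stiffly (about 2 N) along the module's x and stays where it is left
- knob_open (a point): the centre of the top face of the open module's switch knob; the knob is 18 mm long (along the dock's x), 20 mm wide and stands 30 mm above its deck; it rides along with the knob. At joint value 0 it lies 115 mm, at 0.030 it lies 85 mm, in front (module -x) of the module's origin
- switch_blank (a joint): the blank module's slide switch, in m: 0 = off (knob at the end near the robot), 0.030 = on (knob at the end next to the bays); it slides stiffly (about 2 N) along the module's x and stays where it is left
- knob_blank (a point): the centre of the top face of the blank module's switch knob; the knob is 18 mm long (along the dock's x), 20 mm wide and stands 30 mm above its deck; it rides along with the knob. At joint value 0 it lies 115 mm, at 0.030 it lies 85 mm, in front (module -x) of the module's origin
- tumbler_tray: a glass tumbler on the tray, 68 mm across, 95 mm high; origin at the centre of its underside; leave it alone
- tumbler_mid: a glass tumbler between tray and dock, towards the back, 68 mm across, 95 mm high; origin at the centre of its underside; leave it alone
- tumbler_left: a glass tumbler left of the dock, nearer the robot, 68 mm across, 95 mm high; origin at the centre of its underside; leave it alone
- sugar_bowl: a white ceramic sugar bowl on the tray, 100 mm across, 60 mm high; origin at the centre of its underside; leave it alone
- flask: a gold-coloured flask with a screw cap, left of the dock, 76 mm across, 240 mm high; origin at the centre of its underside; leave it alone
Things that resemble listed ones, but are neither listed nor needed, are in the scene too. Several things have the shape of the pack; the one meant has the colours described above.

How it is judged:
By the outcome, as a careful person would: the job done as asked, in the order asked, and still so for the second after the job is handed in, with the robot touching nothing.
It also fails if it takes over 66 s, if anything falls off the work surface, if the arm or the gripper's body presses on something with over 40 N, if the wrist force passes 120 N, or if a joint passes its speed limit or range.

### The arm

A 6-joint arm with a two-finger parallel gripper is mounted at the origin on the work surface. World frame = base frame: x ahead of the robot, y to its left, z up, the work surface at z = 0. Lengths are in mm, angles in rad, forces in N, time in s.
With the tool pointing down it reaches from about 350 to 1000 mm from the base axis. Payload 7.1 kg.
Tool frame: the origin (TCP) lies midway between the tips of the shut fingers; the grasp point (between the pads) lies 19 mm behind it; z points along the fingers, y is the line along which they close (so a half turn about z gives the same grasp; the last joint's range is limited). The gripper opens to 85 mm and grips with 20 to 120 N. Pads are 22 mm wide; open, the fingers measure 114 mm over their backs; the gripper's body (76 mm by 85 mm) begins 54 mm behind the grasp point. The pads swing forward as they close: fully open they stand 13 mm farther back than shut.
Start: joints at [-1.336, 0.423, 1.63, -0, 1.089, -0.019], TCP at [156.946, -604.957, 231.319] pointing down, gripper open.
Joint ranges: [-3, 3], [-0.9, 2.11], [0.09, 2.58], [-1.31, 4.45], [0.11, 2.69], [-2.54, 2.54]. Speed limits (rad/s): [2.39, 2.39, 3.01, 3.14, 3.14, 3.14].

### API

Orientations are given as a unit quaternion [x, y, z, w].
In Python, from bench import r gives the robot as it stands. The module is installed in compiled form; this text tells all that it offers. Calls block until the motion is done:
- r.goto(position, orientation): joint-space move of the TCP to a pose.
- r.movel(position, feed=150, frame=None, guard=None): straight line of the TCP; frame=None keeps the orientation; feed is the mean speed in mm/s. With guard (N) it stops when the force on the tool has changed by that much, and returns True; else False.
- r.goto_joints(angles): joint-space move.
- r.grip(opening): opening from 0.0 (shut) to 1.0 (fully open); the grip force is fixed at half the most; returns when the fingers have stopped.
- r.pause(seconds).
- r.ik(position, orientation): joint angles nearest the present ones, or None.
- r.observe(): the state.
- r.camera(name): name is "scene" or "side" or "wrist"; returns a dict with "color" (480x640x3 uint8, blue, green, red), "fov_y" (degrees; the focal length in pixels is half the picture's height over the tangent of half this angle, whatever the lens; pixels are square), "cx", "cy" (the principal point, pixels), "cam_to_world" (4x4, takes a point from camera to world coordinates). Camera axes: x right, y down, z forward; pixel columns grow to the right and rows downward; lengths in mm; the calibration is good to about 2 mm. A picture is of the moment at which its call begins. There is no depth.
A pose or a line that the arm cannot do raises r.MotionError and nothing moves.
- r.hand_in(): hands the job in; it is judged then, once.
The state is a dict: "time_s": time; "joints": joint angles; "qd": joint speeds; "effort": joint torques, N m; "position": TCP position; "tool_rot": TCP orientation; "force": force on the tool from outside, world axes, zero at the start; "moment": the same for the moment, N m; "width": opening from 0.0 (shut) to 1.0 (fully open); "finger_force": force on a finger pad.
Only numpy, scipy, OpenCV 4.12 (cv2) and the standard library are available. Lean on these libraries where they do the work, as an engineer would, in place of code of your own. Each camera call takes 0.05 s, during which the arm holds its last target. There are 200 camera calls.

## Working session

There is one attempt and no reset: what is moved stays moved. The work goes in short steps, each a Python script; the robot and the scene stay as the last script left them, time stands still between calls to the robot, and variables do not carry over. Pictures are saved under pics/ and viewed, at most 10 in all, crops included, and the job is handed in when it is done.

```bash
mkdir -p pics; python3 - <<'E'
from bench import r
import cv2,numpy as np,pickle
d={}
for n in("scene","side","wrist"):
    c=r.camera(n);d[n]=c;cv2.imwrite(f"pics/{n}0.png",c["color"])
    print(n,c["fov_y"],c["cx"],c["cy"],np.round(c["cam_to_world"],3).tolist())
pickle.dump(d,open("c0.pkl","wb"));print(r.observe()["time_s"],r.observe()["tool_rot"])
E
```

```text
scene 49.73147793838888 317.39977840540126 247.46029885340673 [[0.374, 0.59, -0.716, 1527.485], [0.928, -0.232, 0.293, -367.444], [0.007, -0.773, -0.634, 927.398], [0.0, 0.0, 0.0, 1.0]]
side 47.86949451652769 320.24356858181784 244.59533405143532 [[-0.996, -0.065, 0.064, 424.431], [-0.091, 0.607, -0.789, 1215.73], [0.012, -0.792, -0.61, 1009.575], [0.0, 0.0, 0.0, 1.0]]
wrist 70.46996562385172 318.61990501369274 235.93050116923956 [[0.252, -0.915, -0.316, 238.282], [-0.968, -0.238, -0.081, -584.42], [-0.001, 0.326, -0.945, 373.417], [0.0, 0.0, 0.0, 1.0]]
0.15 [ 9.91957410e-01  1.26570591e-01 -7.22803418e-05 -6.14446080e-04]
```

View pics/scene0.png

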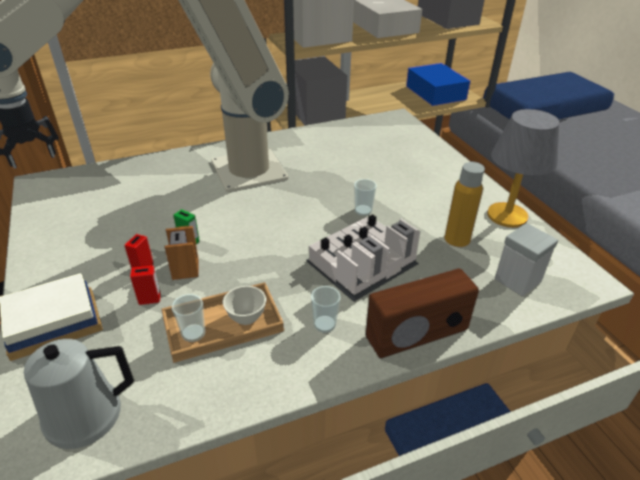

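View pics/side0.png

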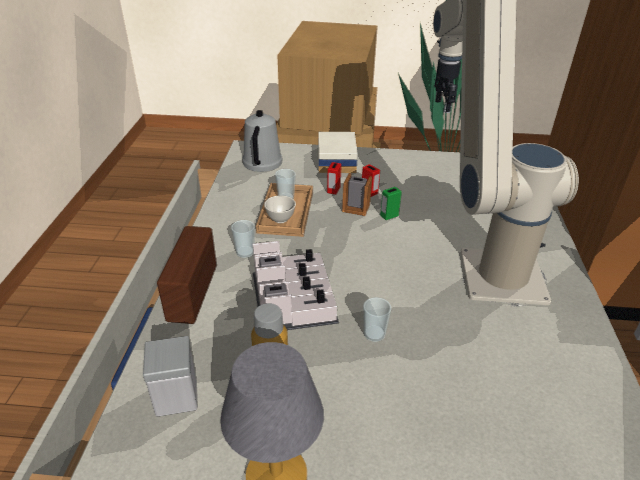

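The grey pack stands in the wooden holder, at scene (181,253) and side (357,192). The red blocks at scene (138,250) and (146,284) and the green one at (185,225) have the pack's shape but the wrong colours. Dock knobs in scene are at about (324,244), (347,241), (363,232) and (372,221). I'll make rough estimates and enlarge both areas.

```bash
cat > h.py <<'E'
import cv2,numpy as np,pickle
def f(c): return 240/np.tan(np.radians(c["fov_y"])/2)
def px2w(c,u,v,z):
    T=np.array(c["cam_to_world"]);d=T[:3,:3]@[(u-c["cx"])/f(c),(v-c["cy"])/f(c),1]
    return T[:3,3]+d*(z-T[2,3])/d[2]
def w2px(c,p):
    T=np.array(c["cam_to_world"]);q=(np.asarray(p,float)-T[:3,3])@T[:3,:3]
    return f(c)*q[...,:2]/q[...,2:]+[c["cx"],c["cy"]]
E
python3 - <<'E'
from h import *
d=pickle.load(open("c0.pkl","rb"));s,t=d["scene"],d["side"]
print("holder top",px2w(s,181,236,112),px2w(t,357,180,112))
for p in((324,244),(347,241),(363,232),(372,221)):print("knob s",px2w(s,*p,86))
for p in((309,256),(302,269),(306,284),(321,296)):print("knob t",px2w(t,*p,86))
for n,p in dict(mid=(325,325),left=(365,208),flask=(460,240)).items():print(n,px2w(s,*p,0))
a=cv2.resize(s["color"][200:300,110:240],None,fx=4.5,fy=4.5,interpolation=cv2.INTER_CUBIC)[:,:400]
b=cv2.resize(t["color"][235:335,240:345],None,fx=4.5,fy=4.5,interpolation=cv2.INTER_CUBIC)[:,:400]
cv2.imwrite("pics/crop1.png",np.hstack([a,b]))
E
```

```text
holder top [ 437.45527881 -296.64557827  112.        ] [ 432.34524213 -297.62960604  112.        ]
knob s [571.02414409  42.35413053  86.        ]
knob s [581.47052677 102.84814149  86.        ]
knob s [562.10070133 158.42579521  86.        ]
knob s [526.65334528 202.89914006  86.        ]
knob t [547.74186371  75.08621477  86.        ]
knob t [560.25163415 131.49257454  86.        ]
knob t [543.12420706 189.32067866  86.        ]
knob t [500.97905291 229.86580798  86.        ]
mid [758.36643948 -31.31445776   0.        ]
left [3.55197127e+02 2.71503024e+02 1.13686838e-13]
flask [5.99868707e+02 4.56264908e+02 1.13686838e-13]
```

View pics/crop1.png

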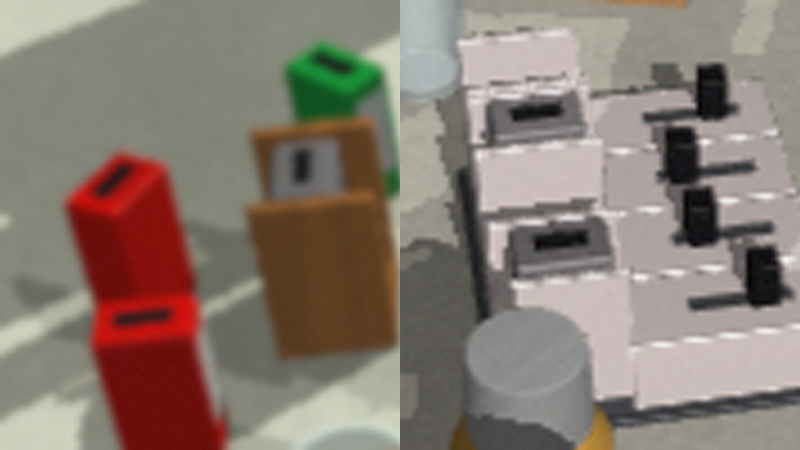

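The crop shows a grey pack with a dark top mark in the wooden holder, at scene (181,235), with red and green look-alikes beside it. The dock has two filled bays and four knobs. Next I'll take wrist views from above.

```bash
python3 - <<'E'
from bench import r
from h import *
d={}
for n,p in(("w1",(400,-290,330)),("w2",(510,130,370))):
    r.goto(list(p),[1,0,0,0]);r.pause(.2);c=r.camera("wrist");d[n]=c
    cv2.imwrite(f"pics/{n}.png",cv2.resize(c["color"],(800,600),interpolation=cv2.INTER_CUBIC));print(r.observe()["time_s"],np.round(c["cam_to_world"][:3,3]))
pickle.dump(d,open("c1.pkl","wb"))
E
```

```text
1.9167 [ 484. -292.  472.]
3.7667 [594. 128. 513.]
```

View pics/w1.png

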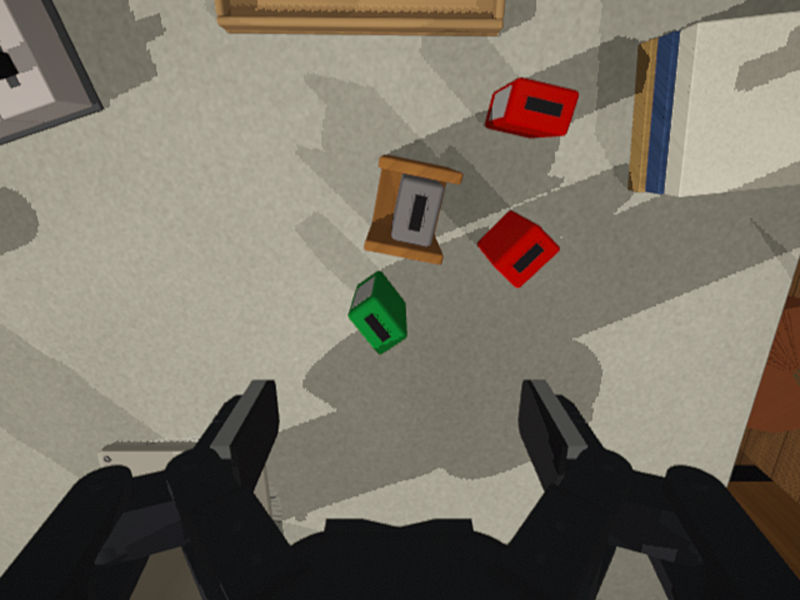

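View pics/w2.png

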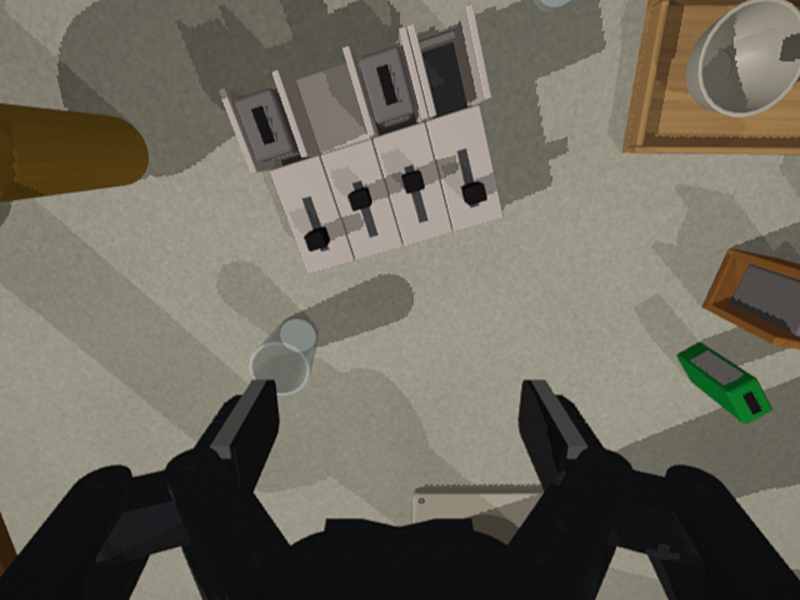

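The wrist views show the pack and holder at w1 (418,211), with the holder walls' outer edges from (381,156) to (462,173) and from (365,250) to (441,264). In w2 the modules run, from right (low y) to left, open (450,80), full (385,85), blank (330,105) and full (265,125). The knobs are at about (474,192), (412,182), (360,199) and (317,239). I'll fit the poses and check them with overlays.

```bash
cat > fit.py <<'E'
from h import *
from scipy.optimize import least_squares
def tf(q,P):
    P=np.asarray(P,float);c,s=np.cos(q[2]),np.sin(q[2])
    return np.c_[q[0]+c*P[:,0]-s*P[:,1],q[1]+s*P[:,0]+c*P[:,1],P[:,2]]
def fit(c,P,uv,q0):
    g=lambda q:(w2px(c,tf([q[0],q[1],q[2]/300],P))-np.array(uv)).ravel()
    o=least_squares(g,[q0[0],q0[1],q0[2]*300],loss="soft_l1");q=o.x.copy();q[2]/=300;return q,g(o.x).reshape(-1,2)
E
python3 - <<'E'
from fit import *
d=pickle.load(open("c1.pkl","rb"));A,B=d["w1"],d["w2"]
hw=[(40,35,112),(40,-35,112),(-40,-35,112),(-40,35,112),(27,18,112),(27,-18,112),(-27,-18,112),(-27,18,112)]
qh,e=fit(A,hw,np.array([(381,156),(462,173),(441,264),(365,250),(399,176),(445,184),(436,247),(392,237)])/1.25,(435,-297,-.2))
print("holder",qh,np.round(e,1).tolist())
dk=[(-150,y,56) for y in(111.5,56,0,-56,-111.5)]+[(-34,111.5,56)]
qd,e=fit(B,dk,np.array([(308,271),(356,259),(404,243),(453,230),(502,217),(273,175)])/1.25,(660,130,.25))
print("dock",qd,np.round(e,1).tolist())
pickle.dump((qh,qd),open("q.pkl","wb"))
for k,p in dict(y84=(318,243),y28=(361,204),ym28=(413,186),ym84=(474,197)).items():
    w=px2w(B,p[0]/1.25,p[1]/1.25,86)-[qd[0],qd[1],0];c,s=np.cos(qd[2]),np.sin(qd[2]);print(k,c*w[0]+s*w[1],-s*w[0]+c*w[1])
def box(im,c,q,x0,x1,y0,y1,z,col,sc,o):
    p=w2px(c,tf(q,[(x0,y0,z),(x1,y0,z),(x1,y1,z),(x0,y1,z)]));cv2.polylines(im,[np.int32(((p-o+.5)*sc-.5).round())],True,col,1,cv2.LINE_AA)
s=3.2;oA=np.array([270,110]);oB=np.array([170,0])
a=cv2.resize(A["color"][110:230,270:390],None,fx=s,fy=s,interpolation=cv2.INTER_CUBIC);b=cv2.resize(B["color"][0:225,170:410],None,fx=2,fy=2,interpolation=cv2.INTER_CUBIC)
box(a,A,qh,-40,40,-35,35,112,(255,0,0),s,oA);box(a,A,qh,-30,30,-35,35,112,(255,255,0),s,oA);box(a,A,qh,-27,27,-18,18,112,(0,0,255),s,oA)
for y in(-84,-28,28,84):
    box(b,B,qd,-150,-34,y-27.5,y+27.5,56,(255,0,0),2,oB)
    for x,col in((-115,(0,0,255)),(-85,(0,200,0))):box(b,B,qd,x-9,x+9,y-10,y+10,86,col,2,oB)
box(b,B,qd,-34,32,-84-21.5,-84+21.5,113,(0,0,255),2,oB)
for y in(84,-28):box(b,B,qd,-27,27,y-18,y+18,118,(0,0,255),2,oB)
w=np.zeros((max(a.shape[0],b.shape[0]),a.shape[1]+b.shape[1],3),np.uint8)[:, :800];w[:a.shape[0],:a.shape[1]]=a;w[:b.shape[0],a.shape[1]:]=b[:,:800-a.shape[1]];cv2.imwrite("pics/ov.png",w)
E
```

```text
holder [ 4.32726902e+02 -3.05093174e+02 -1.86873567e-01] [[0.4, -0.8], [3.2, -1.0], [2.7, 0.8], [0.4, 0.4], [0.2, -0.4], [-2.3, -0.1], [-6.0, 0.1], [-3.6, 2.0]]
dock [6.38305987e+02 1.63842653e+02 2.84215909e-01] [[0.1, 1.2], [-0.6, -0.1], [-0.0, 1.5], [0.6, 0.5], [1.8, -0.7], [-3.2, -5.1]]
y84 -117.02865457545612 82.1751463026336
y28 -92.06837489441735 27.999257906181377
ym28 -89.86441460741645 -26.072440207580513
ym84 -116.88361999467531 -80.86804394011301
```

View pics/ov.png

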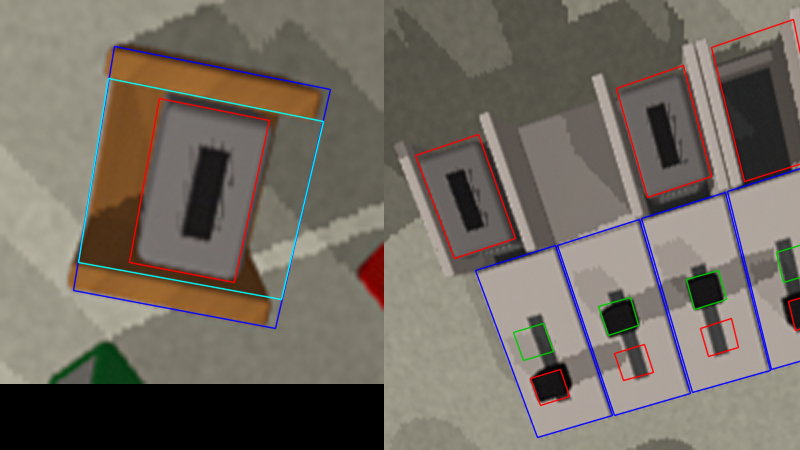

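The dock overlay fits: the full packs, bay and deck line up. The knobs at y+28 (blank) and y-28 (full) are near on, and the outer two are off. The pack sits about 1.7 mm to the -y side of the drawn red box. The open fingers would come near the red block, so I'll only part-open them for this grasp.

```bash
cat > m.py <<'E'
from bench import r
from fit import *
qh,qd=pickle.load(open("q.pkl","rb"))
def Q(a): return [float(np.cos(a/2)),float(np.sin(a/2)),0.,0.]
def D(x,y,z,q=None): return tf(qd if q is None else q,[(x,y,z)])[0].tolist()
def st(t): o=r.observe();print(t,round(o["time_s"],2),np.round(o["position"],1),"w",round(o["width"],3),"ff",np.round(o["finger_force"],1),"F",np.round(o["force"],1))
E
python3 - <<'E'
from m import *
c=pickle.load(open("c1.pkl","rb"))["w1"]
P=fit(c,[(27,18,112),(27,-18,112),(-27,-18,112),(-27,18,112)],np.array([(163,98),(277,118),(240,280),(135,265)])/3.2+[270,110],qh)[0]
print("pack",P,"qh",qh)
p=P[:2].tolist();a=qh[2]
r.goto(p+[230],Q(a));r.grip(.62);st("above")
print(r.movel(p+[72],feed=120,guard=12));st("down")
r.grip(0);st("grip")
r.movel(p+[215],feed=150);st("up")
x=[420,-100]
r.goto(x+[190],Q(qd[2]));r.movel(x+[75],feed=150)
print(r.movel(x+[58],feed=30,guard=5));st("set")
E
```

```text
pack [ 4.32532126e+02 -3.07349512e+02 -1.74688049e-01] qh [ 4.32726902e+02 -3.05093174e+02 -1.86873567e-01]
above 5.89 [ 432.7 -307.1  230.1] w 0.622 ff 0.0 F [ 0.3 -0.3  0.4]
False
down 7.36 [ 432.9 -307.7   72.6] w 0.615 ff 0.0 F [0.3 0.8 0.1]
grip 7.65 [ 432.9 -307.6   72.8] w 0.412 ff 59.1 F [-0.9  0.8  6. ]
up 8.75 [ 431.9 -306.9  214. ] w 0.414 ff 59.7 F [ 0.7 -0.6 -3.5]
True
set 11.02 [420.  -99.8  60.6] w 0.412 ff 59.9 F [-0.8  1.2  7.1]
```

```bash
python3 - <<'E'
from m import *
r.grip(.75);r.movel([420,-100,200],feed=200);st("free")
d={}
r.goto(D(-120,-70,250),Q(qd[2]));r.pause(.25);c=r.camera("wrist");d["w3"]=c;st("look")
d["scene"]=r.camera("scene");pickle.dump(d,open("c2.pkl","wb"))
o=w2px(c,D(0,-70,113));print(o)
u,v=np.int32(o);x0,y0=max(0,min(440,u-100)),max(0,min(330,v-75));print(x0,y0)
cv2.imwrite("pics/w3.png",cv2.resize(c["color"][y0:y0+150,x0:x0+200],None,fx=4,fy=4,interpolation=cv2.INTER_CUBIC))
E
```

```text
free 12.26 [419.4 -99.8 199.3] w 0.751 ff 0.0 F [-0.7  0.3  0. ]
look 13.41 [542.3  62.  249.9] w 0.751 ff 0.0 F [ 0.6  0.1 -0.3]
[315.81520487  65.55853666]
215 0
```

View pics/w3.png

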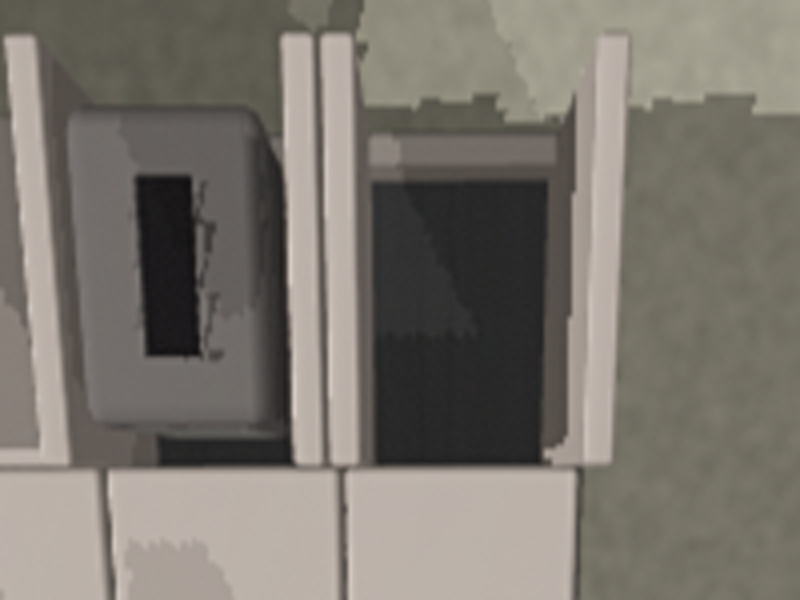

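The crop shows the open bay's cheek tops: left one from (321..353,33) to (330..360,465), right one from (598..630,33) to (582..611,465). The deck's rear edge is at row 467 with a seam at (341,467). I'll refit the dock from these.

```bash
python3 - <<'E'
from m import *
c=pickle.load(open("c2.pkl","rb"))["w3"]
S=lambda L:np.array(L,float)/4+[215,0]
Y=-84
P=[(-34,Y+27.5,113),(-34,Y+21.5,113),(-34,Y-21.5,113),(-34,Y-27.5,113)]
U=[(330,465),(360,465),(582,465),(611,465)]
R=[(38,Y+27.5,113),(38,Y+21.5,113),(38,Y-21.5,113),(38,Y-27.5,113)]
V=[(321,33),(353,33),(598,33),(630,33)]
K=[(-34,-28-27.5,56),(-34,-112+.5,56),(-34,0,56)];W=[(341,467),(578,467),(105,467)]
K2=[(32,Y+21.5,18),(32,Y-21.5,18)];W2=[(372,181),(548,181)]
pk=[(27,-10,118),(27,-46,118),(-27,-46,118),(-27,-10,118)];pu=[(68,108),(255,108),(280,425),(92,425)]
for n,a,b in(("cheeks",P+R,U+V),("deck+cheekfront",P+K,U+W),("all",P+R+K,U+V+W),("pack",pk,pu),("old",None,None)):
    if a is None: q=qd
    else: q,e=fit(c,a,S(b),qd)
    print(n,np.round(q,4),"bay",np.round(D(0,-84,18,q),1),"" if a is None else np.round(e,1).tolist())
print(w2px(c,tf(qd,P+K+R+pk)).round(1).tolist())
E
```

```text
cheeks [6.365547e+02 1.644505e+02 2.844000e-01] bay [660.1  83.8  18. ] [[-0.3, 0.1], [-0.1, 0.1], [-0.1, -0.0], [0.4, -0.0], [-0.3, 0.0], [0.2, 0.0], [-0.2, -0.1], [0.3, -0.1]]
deck+cheekfront [6.366004e+02 1.643073e+02 2.841000e-01] bay [660.1  83.7  18. ] [[-0.1, 0.1], [0.1, 0.1], [0.0, 0.0], [0.5, 0.0], [-0.4, -0.1], [0.3, -0.1], [-0.8, -0.0]]
all [6.364928e+02 1.643681e+02 2.852000e-01] bay [660.1  83.8  18. ] [[-0.2, 0.1], [0.1, 0.1], [-0.0, -0.0], [0.5, -0.0], [-0.2, 0.1], [0.3, 0.1], [-0.1, -0.1], [0.4, -0.1], [-0.4, -0.1], [0.3, -0.2], [-0.8, 0.1]]
pack [6.356480e+02 1.626641e+02 3.003000e-01] bay [660.5  82.4  18. ] [[-1.6, -0.6], [2.7, -1.6], [0.2, 1.1], [-0.3, 2.0]]
old [6.383060e+02 1.638427e+02 2.842000e-01] bay [661.9  83.2  18. ] 
[[298.5, 114.3], [306.3, 114.3], [361.8, 114.2], [369.6, 114.2], [300.9, 115.0], [360.9, 114.9], [241.4, 115.0], [296.5, 5.8], [305.0, 5.8], [366.0, 5.7], [374.5, 5.7], [230.1, 21.9], [281.4, 21.9], [284.1, 104.3], [236.3, 104.4]]
```

```bash
python3 - <<'E'
from m import *
qd=np.array([636.55,164.42,.2846]);pickle.dump((qh,qd),open("q.pkl","wb"))
h=Q(qd[2]+np.pi/2)
x=[420,-99.9]
r.goto(x+[200],h);r.grip(.85)
print(r.movel(x+[61],feed=120,guard=10));st("down")
r.grip(0);st("grip");r.movel(x+[220],feed=150)
b=D(0,-84,0,qd)[:2]
r.goto(b+[225],h);r.pause(.2);st("over bay")
r.movel(b+[182],feed=100)
print(r.movel(b+[100],feed=60,guard=12));st("in")
E
```

```text
False
down 16.7 [ 420.4 -100.    61.5] w 0.848 ff 0.0 F [-0.6  0.1  0.2]
grip 17.0 [ 420.3 -100.    61.7] w 0.625 ff 61.9 F [-1.4 -0.7  6. ]
over bay 19.57 [659.7  82.6 225.4] w 0.626 ff 63.4 F [ 0.7  0.7 -4. ]
False
in 21.67 [660.5  83.8 100.5] w 0.623 ff 63.4 F [-0.7 -0.  -4.2]
```

```bash
python3 - <<'E'
from m import *
b=D(0,-84,0)[:2]
print(r.movel(b+[76],feed=30,guard=6));st("home")
r.grip(.8);st("open");r.movel(b+[220],feed=150)
r.goto(D(-160,-84,200),Q(qd[2]));r.grip(0);r.pause(.2);st("ready")
c=r.camera("wrist");s=r.camera("side");pickle.dump({"w4":c,"side":s},open("c3.pkl","wb"))
a=cv2.resize(c["color"][0:240,130:530],(800,480),interpolation=cv2.INTER_CUBIC);cv2.imwrite("pics/w4.png",a)
E
```

```text
True
home 22.32 [659.6  83.7  79.7] w 0.624 ff 64.3 F [-0.4 -0.2  4.5]
open 22.62 [658.7  83.6  78.5] w 0.798 ff 0.0 F [ 0.2 -0.2  0.6]
ready 25.92 [506.6  38.9 200. ] w 0.004 ff 0.0 F [-0.3  0.7 -0.5]
```

View pics/w4.png

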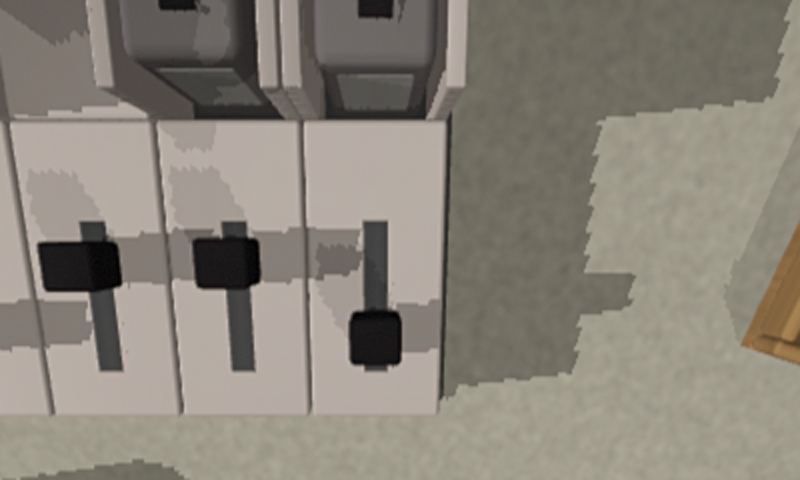

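The pack is home in the open bay: its top at (375,10) lines up with its neighbour at (178,10). The open knob at (375,338) is off, and the full (227,262) and blank (80,266) knobs are near on. Next, the switches.

```bash
python3 - <<'E'
from m import *
def loc(): 
    p=np.array(r.observe()["position"]);c,s=np.cos(qd[2]),np.sin(qd[2]);d=p-[qd[0],qd[1],0];return np.round([c*d[0]+s*d[1],-s*d[0]+c*d[1],p[2]],1)
def push(y,x0,x1):
    r.movel(D(x0,y,110),feed=180);print(y,r.movel(D(x0,y,68),feed=90,guard=12),end=" ")
    g=r.movel(D(x1,y,68),feed=40,guard=12);print(g,loc(),np.round(r.observe()["force"],1))
    b=loc()[0]-np.sign(x1-x0)*8
    r.movel(D(b,y,68),feed=80);r.movel(D(b,y,115),feed=150)
r.movel(D(-150,-84,115),feed=150)
for y in(-84,-28,84):push(y,-147,-99)
r.movel(D(-120,28,130),feed=180);r.movel(D(-57,28,130),feed=180)
push(28,-57,-103)
r.movel(D(-95,28,240),feed=200);r.goto(D(-140,0,250),Q(qd[2]));r.pause(.3);st("end")
c=r.camera("wrist");s=r.camera("scene")
a=cv2.resize(c["color"][0:300,120:520],(533,400),interpolation=cv2.INTER_CUBIC);b=cv2.resize(s["color"][180:340,260:480],(267,194));w=np.zeros((400,800,3),np.uint8);w[:,:533]=a;w[:194,533:]=b;cv2.imwrite("pics/w5.png",w)
for y in(-84,-28,28,84):
    print(y,[((w2px(c,D(x,y,86))-[120,0])*1.3325).round().tolist() for x in(-115,-85)])
E
```

```text
-84 False True [-104.4  -83.7   67.4] [-0.7  0.4  0.2]
-28 False True [-104.5  -27.9   67.3] [-0.5  0.3  0.3]
84 False True [-104.7   83.9   67.5] [ 0.2  0.  -0.4]
28 False True [-94.3  28.   68.6] [1.1 0.1 0.7]
end 40.22 [502.5 125.5 249.4] w -0.0 ff 0.0 F [-0.2 -0.2  0.3]
-84 [[387.0, 250.0], [391.0, 205.0]]
-28 [[305.0, 250.0], [306.0, 205.0]]
28 [[223.0, 250.0], [221.0, 205.0]]
84 [[141.0, 250.0], [137.0, 205.0]]
```

View pics/w5.png

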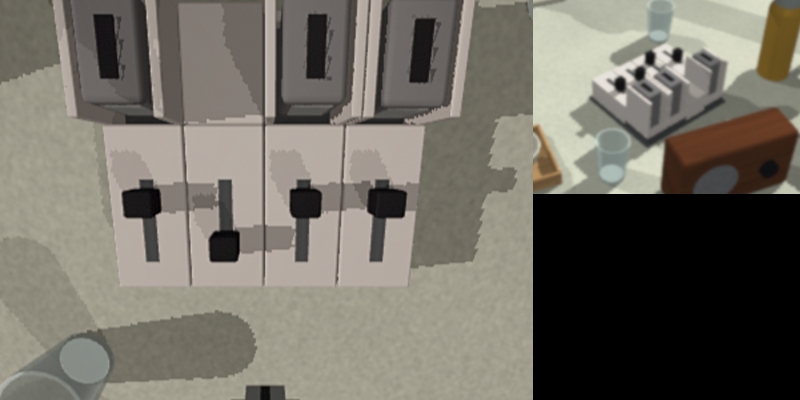

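The three knobs at row 203 sit at on, the blank knob at (224,246) is off, all three packs are in, and the tumblers are standing. The guard stopped each push at its end stop.

```bash
python3 -c "
from bench import r
print(r.hand_in())"
```

```text
the job is handed in; nothing more can be done
None
```

The pack is fully home and upright in the open bay, the three full modules' switches are on and the blank one is off. I left the tumblers, sugar bowl and flask alone and handed the job in at about 40 s on the robot's clock; no verdict came back.

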